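# Swing out the hook rail and hang the sample caddies

### The job

Set up the hanging display: undo the wing knob that clamps the hook rail (nobody knows which way its thread runs, so feel which way it gives, and unscrew it all the way), swing the rail out towards the front until it stops, and screw the knob tight again. Hang every sample caddy by its handle on the rail, one to a hook, upright with the chocolates in it, and leave the price card, the jar and the flat gift pack where they are.

Things in the scene. Friction and masses are not known exactly. Their poses are not given: they have to be found in the camera images.
- clamp_knob (a joint): turn of the clamp knob, rad, + anticlockwise from above; 0 = tight. From tight only one way gives (0.1 N m), up to a stop at 2.6 (loose); the other way is blocked after 0.1. Which way differs from start to start, unseen. The knob stays at its height: inside the stand it screws a locking collar out of the rail's index plate, which is free from 1.6 on either way. Tighten by turning back to 0
- knob_grip (a point): grip point of the clamp knob, on its vertical axis, 92 mm above the table; turns with it. Black wing knob: upright bar 50 mm long (point's x), 14 mm thick (y), reaching 14 mm above and 20 mm below this point, on a round housing on the stand's base, 139 mm from the rail's post
- hook_rail (a joint): swing of the hook rail about its post, rad: 0 = folded back (away from the robot), 0.9 = swung out, at its stop; grows anticlockwise from above. Turns with 0.12 N m, stays where left. The tight clamp's collar locks it at either end; between the ends the collar cannot go home, so the knob cannot be tightened
- rail_pivot (a point): axis of the rail's post, at table height; axes are the stand's and hold still: when swung out the rail runs along this y and its hooks point to this -x
- rail_handle (a point): grip point of the upright round wooden handle (14 mm thick) on top of the rail, 130 mm from the post axis, 248 mm above the table, 17 mm below the handle's top. The rail is a steel tube of 14 mm, 310 mm long, its axis 210 mm above the table, 38 mm below this point. Axes turn with the rail: y along it
- hook1 (a point): seat of a hook, 80 mm along the rail from the post: where the middle of a hung bar lies, 218 mm above the table, 32 mm in front of the rail's axis. Axes turn with the rail: y along it, hooks point to -x. The hook is a level 8 mm rod, its top 4 mm below this point; its upturned tip, 31 mm out from here, rises 12 mm above this point
- hook2 (a point): seat of a hook, 180 mm along the rail from the post: where the middle of a hung bar lies, 218 mm above the table, 32 mm in front of the rail's axis. Axes turn with the rail: y along it, hooks point to -x. The hook is a level 8 mm rod, its top 4 mm below this point; its upturned tip, 31 mm out from here, rises 12 mm above this point
- hook3 (a point): seat of a hook, 280 mm along the rail from the post: where the middle of a hung bar lies, 218 mm above the table, 32 mm in front of the rail's axis. Axes turn with the rail: y along it, hooks point to -x. The hook is a level 8 mm rod, its top 4 mm below this point; its upturned tip, 31 mm out from here, rises 12 mm above this point
- caddy1: open wooden tray of chocolates, 56 (x) x 70 (y) x 45 mm, 0.1 to 0.2 kg, origin under its centre, z up. A rigid steel handle (round, 8 mm) arches over it in its y-z plane: uprights at y = +-31 mm, top bar 97 mm up in the middle, 91 mm at the uprights. On mid-bar stands a wooden grip tab, 10 mm thick (x), 24 mm wide (y), from 97 to 151 mm up. Same after a half turn. Two or three caddies are present
- caddy1_bar (a point): middle of the handle bar of caddy1, on its axis, 97 mm above the tray's underside; axes as the caddy's. Below the bar 48 mm are free down to the tray's rim; the grip tab is best pinched across x, 36 mm above this point
- caddy2: open wooden tray of chocolates, 56 (x) x 70 (y) x 45 mm, 0.1 to 0.2 kg, origin under its centre, z up. A rigid steel handle (round, 8 mm) arches over it in its y-z plane: uprights at y = +-31 mm, top bar 97 mm up in the middle, 91 mm at the uprights. On mid-bar stands a wooden grip tab, 10 mm thick (x), 24 mm wide (y), from 97 to 151 mm up. Same after a half turn. Two or three caddies are present
- caddy2_bar (a point): middle of the handle bar of caddy2, on its axis, 97 mm above the tray's underside; axes as the caddy's. Below the bar 48 mm are free down to the tray's rim; the grip tab is best pinched across x, 36 mm above this point
- caddy3: open wooden tray of chocolates, 56 (x) x 70 (y) x 45 mm, 0.1 to 0.2 kg, origin under its centre, z up. A rigid steel handle (round, 8 mm) arches over it in its y-z plane: uprights at y = +-31 mm, top bar 97 mm up in the middle, 91 mm at the uprights. On mid-bar stands a wooden grip tab, 10 mm thick (x), 24 mm wide (y), from 97 to 151 mm up. Same after a half turn. Two or three caddies are present
- caddy3_bar (a point): middle of the handle bar of caddy3, on its axis, 97 mm above the tray's underside; axes as the caddy's. Below the bar 48 mm are free down to the tray's rim; the grip tab is best pinched across x, 36 mm above this point
- price_card: bystander: price card in an oak block, 22 x 66 x 62 mm, origin under its centre; leave alone
- lidded_jar: bystander: white round jar with wooden lid, 68 mm across, 85 mm high, origin under its centre; leave alone
- flat_pack: bystander: flat wrapped gift pack, 89 x 182 x 40 mm, origin under its centre; leave alone
Not all that is in view belongs to the job. What is shaped like the caddy1 but purple is not meant.

How it is judged (in metres and radians):
On the way, in this order (a step that is already met when the one before it is completed fails the run):
1. the clamp knob is unscrewed (at least 1.8 rad from tight) while the rail is still folded back ((value of joint clamp_knob above 1.8 rad or value of joint clamp_knob below -1.8 rad) and value of joint hook_rail below 0.1 rad), for 0.2 s.
2. the rail is swung out to its stop (at least 0.85 of 0.9 rad) (value of joint hook_rail above 0.85 rad), for 0.2 s.
3. the clamp knob is tight again (within 0.3 rad) with the rail swung out (value of joint clamp_knob between -0.3 and 0.3 rad and value of joint hook_rail above 0.85 rad), for 0.2 s.
At the end, for the whole second after the job is handed in: knob tight (within 0.3 rad), rail swung out (at least 0.85 rad); every caddy present hangs on its own hook: middle of its bar within 33 mm of the seat and 12 mm of its height, upright within 0.4 rad, at rest (below 0.05 m/s), caddies 60 mm or more apart (all of step 3 and ((distance between caddy1_bar and hook1 below 0.033 m and z of caddy1_bar in the frame of hook1 between -0.012 and 0.012 m) or (distance between caddy1_bar and hook2 below 0.033 m and z of caddy1_bar in the frame of hook2 between -0.012 and 0.012 m) or (distance between caddy1_bar and hook3 below 0.033 m and z of caddy1_bar in the frame of hook3 between -0.012 and 0.012 m)) and angle between each of caddy1, caddy2, caddy3's own z axis and vertical below 0.4 rad and linear speed of each of caddy1, caddy2, caddy3 below 0.05 m/s and ((distance between caddy2_bar and hook1 below 0.033 m and z of caddy2_bar in the frame of hook1 between -0.012 and 0.012 m) or (distance between caddy2_bar and hook2 below 0.033 m and z of caddy2_bar in the frame of hook2 between -0.012 and 0.012 m) or (distance between caddy2_bar and hook3 below 0.033 m and z of caddy2_bar in the frame of hook3 between -0.012 and 0.012 m)) and ((distance between caddy3_bar and hook1 below 0.033 m and z of caddy3_bar in the frame of hook1 between -0.012 and 0.012 m) or (distance between caddy3_bar and hook2 below 0.033 m and z of caddy3_bar in the frame of hook2 between -0.012 and 0.012 m) or (distance between caddy3_bar and hook3 below 0.033 m and z of caddy3_bar in the frame of hook3 between -0.012 and 0.012 m)) and distance between caddy1 and caddy2 above 0.06 m and distance between each of caddy1, caddy2 and caddy3 above 0.06 m); the robot touches nothing.
It fails at once if the price card is moved by more than 30 mm (distance of price_card from where it was at the start of the episode above 0.03 m).
It fails at once if the lidded jar is moved by more than 30 mm (distance of lidded_jar from where it was at the start of the episode above 0.03 m).
It fails at once if the flat pack is moved by more than 30 mm (distance of flat_pack from where it was at the start of the episode above 0.03 m).
It fails at once if a caddy is knocked over on the table (tipped by more than 1 rad down there), so that its chocolates fall out ((angle between caddy1's own z axis and vertical above 1 rad and height (world z) of caddy1 below 0.08 m) or (angle between caddy2's own z axis and vertical above 1 rad and height (world z) of caddy2 below 0.08 m) or (angle between caddy3's own z axis and vertical above 1 rad and height (world z) of caddy3 below 0.08 m)).
Of caddy1, caddy2, caddy3 only 2 to 3 are there at a start; the rules pass over those that are not, and their reading is None.
At some moment in a run one of caddy1, caddy2, caddy3 may be knocked a few centimetres aside while the robot is not near it.
It also fails if it takes over 210 s, if anything falls off the work surface, if the arm or the gripper's body presses on something with over 40 N, if the wrist force passes 120 N, or if a joint passes its speed limit or range.

### The arm

A 6-joint arm with a two-finger parallel gripper is mounted at the origin on a cart in front of the work surface, level with it; the furniture and walls round the work are solid. World frame = base frame: x ahead of the robot, y to its left, z up, the work surface at z = 0. Lengths are in m, angles in degrees, forces in N, time in s.
With the tool pointing down it reaches from about 0.325 to 0.85 m from the base axis. Payload 15.5 kg.
Tool frame: the origin (TCP) lies midway between the tips of the shut fingers; the grasp point (between the pads) lies 19 mm behind it; z points along the fingers, y is the line along which they close (so a half turn about z gives the same grasp; the last joint's range is limited). The gripper opens to 91 mm and grips with 3 to 60 N. Pads are 32 mm wide; open, the fingers measure 118 mm over their backs; the gripper's body (76 mm by 178 mm) begins 60 mm behind the grasp point.
Start: joints at [65.518, 28.281, 77.091, -0, 74.628, -5.472], TCP at [0.204, 0.591, 0.214] pointing down, gripper open.
Joint ranges: [-166.48, 166.48], [-47.26, 123.95], [12.59, 153.08], [-70.14, 250.14], [6.76, 159.57], [-176.63, 176.63]. Speed limits (degrees/s): [108.29, 108.29, 147.25, 172.46, 172.46, 172.46].

### API

Orientations are given as a 3x3 rotation matrix whose columns are the frame's x, y, z axes.
In Python, from bench import ctrl gives the robot as it stands. The module is installed in compiled form; this text tells all that it offers. Calls block until the motion is done:
- ctrl.goto(position, orientation): joint-space move of the TCP to a pose.
- ctrl.move_l(position, vel=0.15, ori=None, contact_N=None): straight line of the TCP; ori=None keeps the orientation; vel is the mean speed in m/s. With contact_N (N) it stops when the force on the tool has changed by that much, and returns True; else False.
- ctrl.movej(angles): joint-space move.
- ctrl.command_gripper(opening): opening from 0.0 (shut) to 1.0 (fully open); the grip force is fixed at half the most; returns when the fingers have stopped.
- ctrl.sleep(seconds).
- ctrl.ik(position, orientation): joint angles nearest the present ones, or None.
- ctrl.read_camera(name): name is "scene" or "top" or "wrist"; returns the picture (384x512x3 uint8, blue, green, red); there is no depth.
- ctrl.camera_params(name): a dict with "fx", "fy", "cx", "cy" (pixels), "D" ([k1, k2, p1, p2, k3] as OpenCV has them; the pictures are not rectified), "pose" (4x4, takes a point from camera to world coordinates); the wrist camera has in their place "T_tool_cam" (4x4, takes a point from camera to tool coordinates, whose origin is the TCP and whose axes are the flange's). Camera axes: x right, y up, looking along -z (the intrinsics and any distortion apply to the point x, -y, -z); pixel columns grow to the right and rows downward; lengths in m; the calibration is good to about 2 mm. A picture is of the moment at which its call begins: read the wrist's pose just before it. camera_params takes no time and is no camera call.
A pose or a line that the arm cannot do raises ctrl.MotionError and nothing moves.
- ctrl.sign_off(): hands the job in; it is judged then, once.
Readings, each from a call of its own:
- ctrl.current_t(): time.
- ctrl.current_q(): joint angles.
- ctrl.current_dq(): joint speeds.
- ctrl.current_effort(): joint torques, N m.
- ctrl.current_tool_pos(): TCP position.
- ctrl.current_eef_rot(): TCP orientation.
- ctrl.current_contact_force(): force on the tool from outside, world axes, zero at the start.
- ctrl.current_wrist_torque(): the same for the moment, N m.
- ctrl.current_grip_width(): opening from 0.0 (shut) to 1.0 (fully open).
- ctrl.current_grasp_force(): force on a finger pad.
Only numpy, scipy, OpenCV 4.12 (cv2) and the standard library are available. Lean on these libraries where they do the work, as an engineer would, in place of code of your own. Each camera call takes 0.05 s, during which the arm holds its last target. There are 200 camera calls.

## Working session

There is one attempt and no reset: what is moved stays moved. The work goes in short steps, each a Python script; the robot and the scene stay as the last script left them, time stands still between calls to the robot, and variables do not carry over. Pictures are saved under pics/ and viewed, at most 14 in all, crops included, and the job is handed in when it is done.

```bash
mkdir -p pics; cat > h.py <<'E'
import numpy as np, cv2
from bench import ctrl
def snap(name,f):
    im=ctrl.read_camera(name); cv2.imwrite('pics/'+f,im); return im
def cam(name,tool=None):
    p=ctrl.camera_params(name)
    if 'pose' in p: T=np.array(p['pose'])
    else:
        W=np.eye(4);W[:3,:3]=ctrl.current_eef_rot() if tool is None else tool[1];W[:3,3]=ctrl.current_tool_pos() if tool is None else tool[0]
        T=W@np.array(p['T_tool_cam'])
    K=np.array([[p['fx'],0,p['cx']],[0,p['fy'],p['cy']],[0,0,1.]])
    return K,np.array(p['D'],float),T
def ray(c,uv):
    K,D,T=c
    n=cv2.undistortPoints(np.array([[uv]],float),K,D)[0,0]
    d=T[:3,:3]@np.array([n[0],-n[1],-1.]); return T[:3,3],d/np.linalg.norm(d)
def onz(c,uv,z):
    o,d=ray(c,uv); return o+d*(z-o[2])/d[2]
def tri(c1,u1,c2,u2):
    o,d=ray(c1,u1);p,e=ray(c2,u2)
    s=np.linalg.lstsq(np.c_[d,-e],p-o,rcond=None)[0]
    a=o+d*s[0];b=p+e*s[1]; return (a+b)/2,np.linalg.norm(a-b)
def proj(c,P):
    K,D,T=c; q=T[:3,:3].T@(np.asarray(P,float)-T[:3,3]); q=np.array([q[0],-q[1],-q[2]])
    return cv2.projectPoints(q[None],np.zeros(3),np.zeros(3),K,D)[0][0,0]
def down(yaw):
    "tool down, closing axis y at world yaw (rad)"
    y=np.array([np.cos(yaw),np.sin(yaw),0]);z=np.array([0,0,-1.]);return np.c_[np.cross(y,z),y,z]
E
python3 - <<'E'
from h import *
a=snap('top','top0.png');b=snap('scene','scene0.png')
for n in('top','scene'):
    c=cam(n);print(n,c[0][0,0],c[2].round(3).tolist())
print(ctrl.camera_params('wrist')['T_tool_cam'],ctrl.current_eef_rot())
for f in('top0','scene0'):
    cv2.imwrite(f'pics/{f}b.png',cv2.resize(cv2.imread(f'pics/{f}.png'),(800,600),interpolation=cv2.INTER_CUBIC))
E
```

```text
top 408.4516049039361 [[0.009, 0.983, -0.182, 0.334], [-1.0, 0.013, 0.02, 0.168], [0.022, 0.182, 0.983, 1.526], [0.0, 0.0, 0.0, 1.0]]
scene 447.00781225365745 [[0.662, 0.338, -0.669, -0.569], [-0.75, 0.283, -0.598, -0.911], [-0.013, 0.898, 0.441, 0.916], [0.0, 0.0, 0.0, 1.0]]
[[ 8.65744994e-04  9.57070167e-01  2.89855044e-01  8.10944661e-02]
 [ 9.99999604e-01 -7.69045127e-04 -4.47515079e-04  6.43443735e-04]
 [-2.05391723e-04  2.89855316e-01 -9.57070454e-01 -1.69815971e-01]
 [ 0.00000000e+00  0.00000000e+00  0.00000000e+00  1.00000000e+00]] [[-9.45461212e-01  3.25734426e-01 -4.24670518e-04]
 [ 3.25734693e-01  9.45460703e-01 -9.83978138e-04]
 [ 8.09937325e-05 -1.06864308e-03 -9.99999426e-01]]
```

View pics/top0b.png

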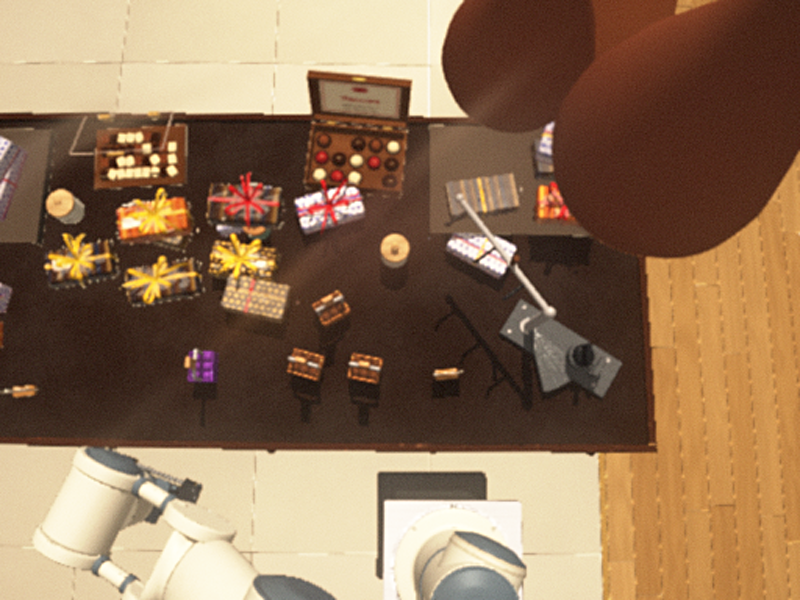

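View pics/scene0b.png

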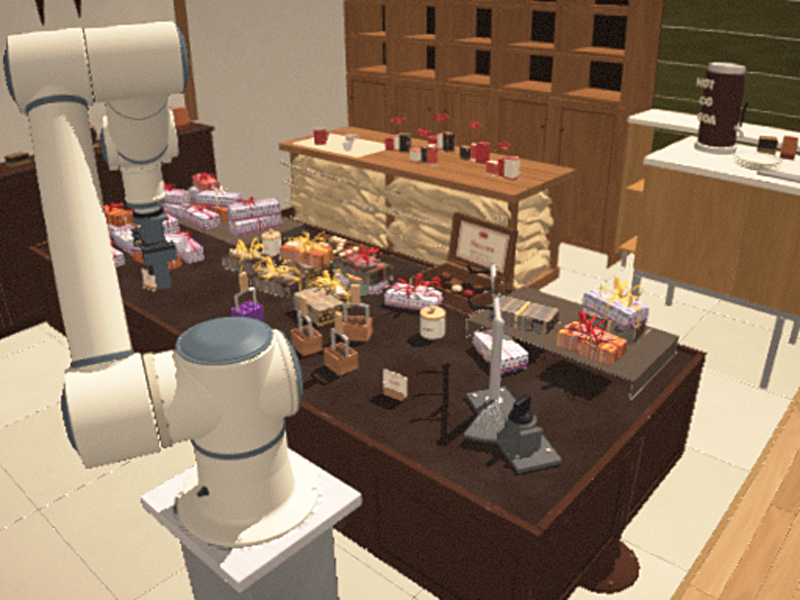

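Top view (800x600): three wooden caddies at (331,308), (305,364) and (366,367). The purple decoy is at (200,365) and the price card at (447,374). The jar is at (395,250), the knob at (582,355), and the rail runs from (549,311) to (460,197). Wooden things that could be mistaken for caddies are the purple one, the price card block and the chocolate box (355,150). I choose the three brown trays and check them in a close crop.

```bash
python3 - <<'E'
from h import *
a=cv2.imread('pics/top0.png');b=cv2.imread('pics/scene0.png')
R=lambda i,x,y,w,h:cv2.resize(i[y:y+h,x:x+w],(400,300),interpolation=cv2.INTER_CUBIC)
# top crops: caddies (170..,180..) 100x75 ; stand (280,115) 130x~98(->use 128x96... ) 
A=R(a,170,180,100,75);B=R(a,280,115,128,144*96//144+48) if 0 else cv2.resize(a[115:259,280:408],(400,450)) 
C=R(b,180,180,80,60);D=cv2.resize(b[160:304,270:370],(400,300)) if 0 else R(b,250,160,200,150)
cv2.imwrite('pics/crop1.png',np.vstack([np.hstack([A,cv2.resize(a[110:260,280:408+72],(400,300),interpolation=cv2.INTER_CUBIC)]),np.hstack([C,D])]))
c=cam('top')
k=1/1.5625
for n,uv,z in[('post',(549,311),.217),('end',(460,197),.217),('knob',(582,352),.106),('c1',(331,308),.05),('c2',(305,364),.05),('c3',(366,367),.05),('card',(447,374),.05),('jar',(395,250),.085),('pack',(482,253),.04),('pack2',(256,298),.04)]:
    print(n,onz(c,np.array(uv)*k,z).round(3))
E
```

```text
post [ 0.563 -0.182  0.217]
end [0.811 0.003 0.217]
knob [ 0.489 -0.284  0.106]
c1 [0.593 0.288 0.05 ]
c2 [0.461 0.345 0.05 ]
c3 [0.455 0.204 0.05 ]
card [0.441 0.017 0.05 ]
jar [0.726 0.14  0.085]
pack [ 0.734 -0.071  0.04 ]
pack2 [0.616 0.467 0.04 ]
```

View pics/crop1.png

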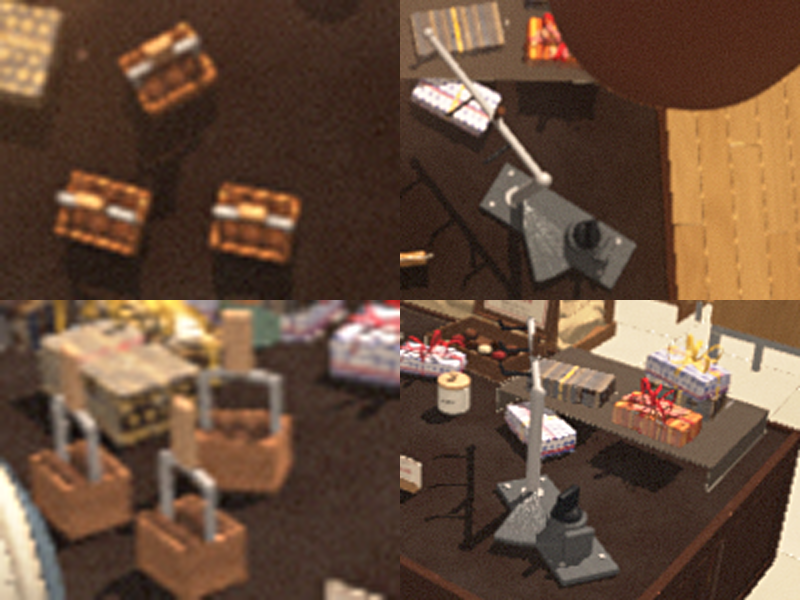

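Three brown caddies are confirmed, and the rail swings out to run along +y. Next I look closer with the wrist camera, first at the caddies on the way, then at the stand.

```bash
python3 - <<'E'
from h import *
ims=[]
def look(p,yaw,f):
    ctrl.goto(p,down(np.radians(yaw)));ctrl.sleep(.2)
    t=(np.array(ctrl.current_tool_pos()),np.array(ctrl.current_eef_rot()))
    im=snap('wrist',f+'.png');np.savez(f'pics/{f}.npz',p=t[0],R=t[1]);ims.append(im)
    print(f,t[0].round(3),np.round(ctrl.current_q(),1))
p=np.array(ctrl.current_tool_pos());ctrl.move_l([p[0],p[1],.36])
look([.46,.27,.36],90,'wc')
look([.50,-.22,.36],70,'ws')
print(ctrl.camera_params('wrist')['fx'],ctrl.current_t())
E
python3 -c "
import cv2,numpy as np
a=[cv2.resize(cv2.imread(f'pics/{f}.png'),(800,600),interpolation=cv2.INTER_CUBIC) for f in('wc','ws')]
cv2.imwrite('pics/wcb.png',a[0]);cv2.imwrite('pics/wsb.png',a[1])"
```

```text
wc [0.46  0.271 0.36 ] [ 24.1  14.3  76.4   0.   89.3 -66. ]
ws [ 0.5   -0.219  0.36 ] [ -30.    15.4   74.7    0.    89.8 -100. ]
271.1300069296469 5.0333
```

View pics/wcb.png

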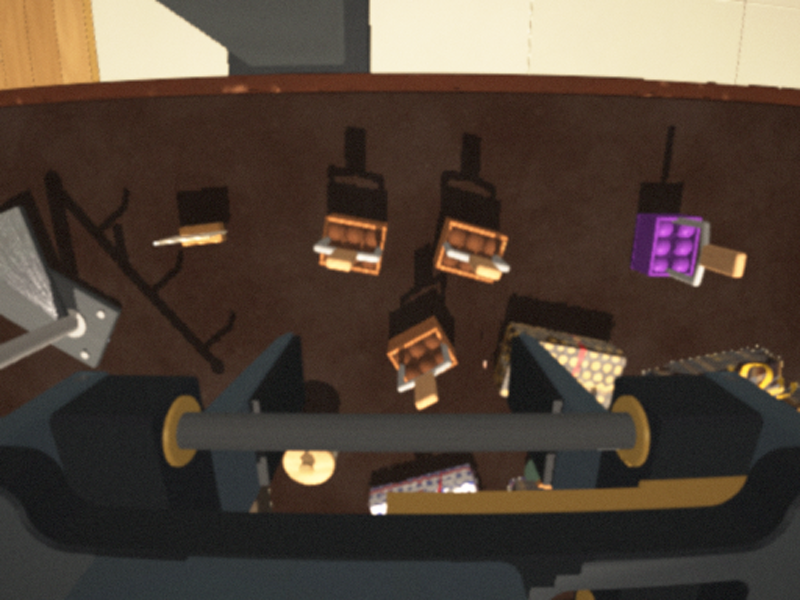

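View pics/wsb.png

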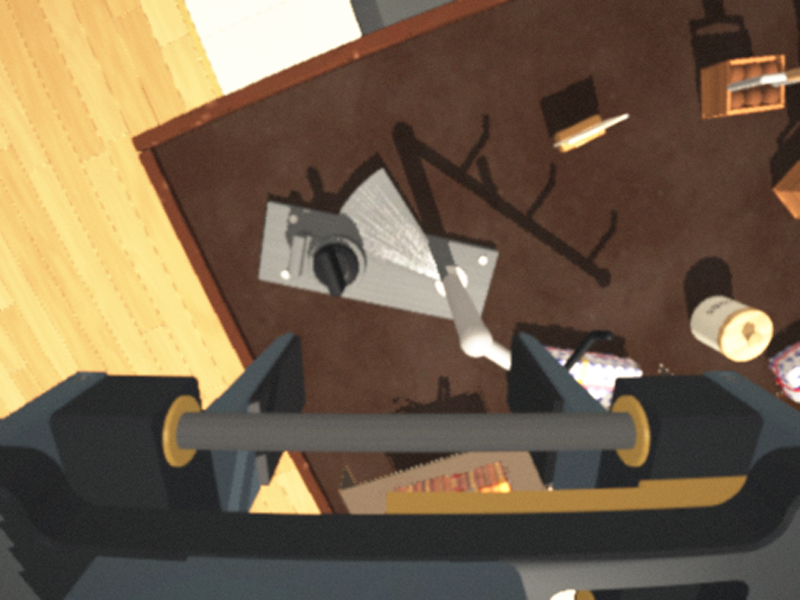

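Wrist images (800x600): caddies at (352,245), (474,250) and (422,360). In the second one the knob bar runs about (330,242)-(336,292) and the post is at (478,340). I zoom in on the knob.

```bash
python3 - <<'E'
from h import *
im=cv2.imread('pics/ws.png')
x,y,w,h=160,115,160,120
cr=cv2.convertScaleAbs(cv2.resize(im[y:y+h,x:x+w],(800,600),interpolation=cv2.INTER_CUBIC),alpha=2.0,beta=10)
cv2.imwrite('pics/knob.png',cr)
E
```

```text
(no output)
```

View pics/knob.png

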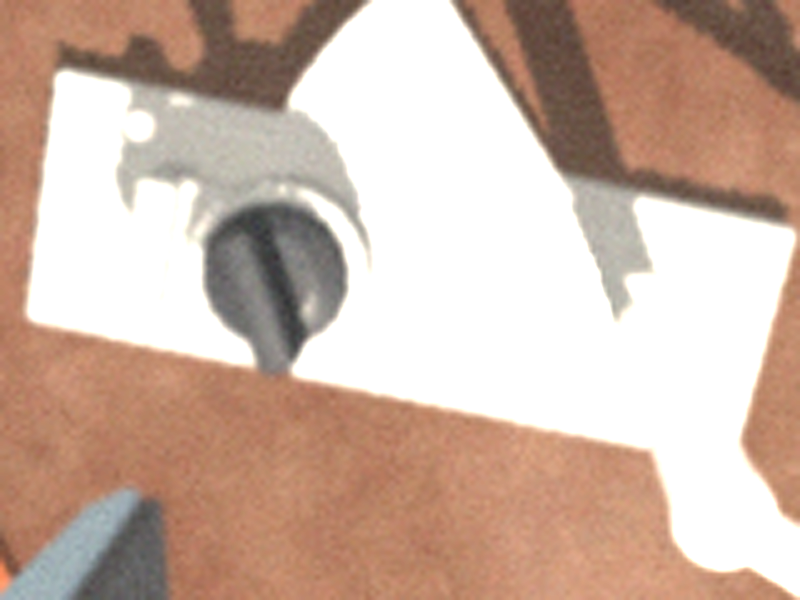

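```bash
python3 - <<'E'
from h import *
d=np.load('pics/ws.npz');c=cam('wrist',(d['p'],d['R']))
C=lambda u,v:(160+u/5,115+v/5)
a=onz(c,C(232,218),.106);b=onz(c,C(273,368),.106)
print(a,b,np.linalg.norm(a-b),(a+b)/2,np.degrees(np.arctan2(*(a-b)[1::-1])))
P=onz(c,C(718,545),.217);print('post w',P)
print('disc', onz(c,C(275,270),.072))
p2=onz(cam('top'),np.array((549,311))/1.5625,.217);print(p2)
print(tri(c,C(718,545),cam('top'),np.array((549,311))/1.5625))
print(tri(c,C(255,295),cam('top'),np.array((582,352))/1.5625))
E
```

```text
[ 0.46185314 -0.2936608   0.106     ] [ 0.51171651 -0.30032638  0.106     ] 0.050306910499547386 [ 0.48678483 -0.29699359  0.106     ] 172.38601327178924
post w [ 0.56916715 -0.18479052  0.217     ]
disc [ 0.48658457 -0.29497638  0.072     ]
[ 0.56295663 -0.18194923  0.217     ]
(array([ 0.56425488, -0.18285088,  0.22225321]), np.float64(0.006104670232164169))
(array([ 0.50672752, -0.330863  , -0.03714217]), np.float64(0.004231674237690548))
```

```bash
cat >> h.py <<'E'
KN=np.array([.487,-.2965])
def turn(yaw0,yaw1,p,step=5):
    n=max(1,int(np.ceil(abs(yaw1-yaw0)/step)))
    for y in np.linspace(yaw0,yaw1,n+1)[1:]:
        ctrl.move_l(p,vel=.1,ori=down(np.radians(y)))
        yield y
E
python3 - <<'E'
from h import *
y0=-97.6
ctrl.goto([*KN,.25],down(np.radians(y0)))
print(np.round(ctrl.current_q(),1))
hit=ctrl.move_l([*KN,.078],vel=.08,contact_N=8);print(hit,ctrl.current_tool_pos())
ctrl.command_gripper(0.0)
print(ctrl.current_grip_width()*91,ctrl.current_grasp_force(),ctrl.current_contact_force(),ctrl.current_wrist_torque())
p=np.array(ctrl.current_tool_pos());t=ctrl.current_t()
for y in turn(y0,y0+12,p,3): print(y,np.round(ctrl.current_wrist_torque(),2),np.round(ctrl.current_contact_force(),1))
list(turn(y0+12,y0,p,6))
for y in turn(y0,y0-12,p,3): print(y,np.round(ctrl.current_wrist_torque(),2),np.round(ctrl.current_contact_force(),1))
list(turn(y0-12,y0,p,6))
print(ctrl.current_t()-t)
E
```

```text
[-37.3  21.9  82.1   0.   76.   60.2]
False [ 0.48714739 -0.29660518  0.07827681]
13.975902313928934 29.985114634037018 [ -9.37139381 -18.29378113  -4.21687717] [-3.32723835  1.81388498 -0.02569025]
-94.6 [-1.25  0.87  0.11] [-4.6 -5.7 -1.1]
-91.6 [-1.43  0.84  0.03] [-4.3 -6.9 -2.4]
-88.6 [-1.54  0.87  0.06] [-4.5 -7.  -3.3]
-85.6 [-1.58  0.9   0.08] [-4.  -8.1 -2.8]
-100.6 [-1.05  0.73  0.44] [-2.3 -3.7 -2.1]
-103.6 [-0.33  0.4   1.02] [-0.2 -0.6 -1.3]
-106.6 [0.12 0.5  1.23] [-2.8  2.2  0.9]
-109.6 [0.48 0.46 1.26] [-1.4  2.6  0.6]
3.0334000000000003
```

It gives anticlockwise and is blocked clockwise. I unscrew it.

```bash
python3 - <<'E'
from h import *
y0=-97.6;p=np.array(ctrl.current_tool_pos());t=ctrl.current_t()
for y in turn(y0,y0+152,p,8):
    tz=ctrl.current_wrist_torque()[2]
    if abs(tz)>.5: break
print(y-y0,ctrl.current_wrist_torque(),ctrl.current_contact_force(),ctrl.current_t()-t)
ctrl.sleep(.3);ctrl.command_gripper(1.0)
yy=y
ctrl.move_l([p[0],p[1],.36],vel=.15)
# look at rail handle
ctrl.goto([.58,-.16,.36],down(np.radians(120)));ctrl.sleep(.2)
tt=(np.array(ctrl.current_tool_pos()),np.array(ctrl.current_eef_rot()));im=snap('wrist','wk.png');np.savez('pics/wk.npz',p=tt[0],R=tt[1])
snap('scene','sc1.png')
cv2.imwrite('pics/wkb.png',cv2.resize(im,(800,600),interpolation=cv2.INTER_CUBIC))
E
```

```text
152.0 [-0.78982698 -1.97225605  0.14101191] [ 12.58069813  -5.13749408 -14.14951379] 5.541599999999999
```

View pics/wkb.png

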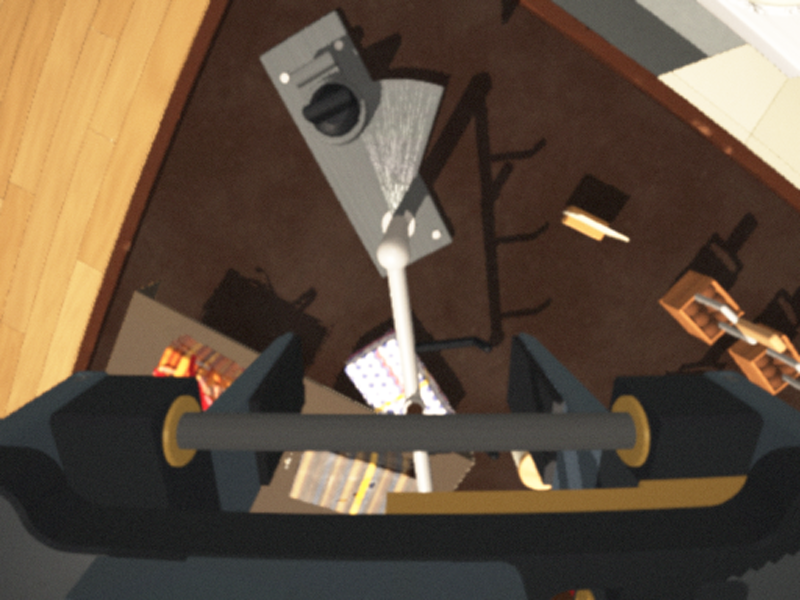

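```bash
python3 - <<'E'
from h import *
d=np.load('pics/wk.npz');c=cam('wrist',(d['p'],d['R']));k=1/1.5625
S=lambda u,v:(u*k,v*k)
a=onz(c,S(306,113),.106);b=onz(c,S(354,97),.106)
print((a+b)/2,np.linalg.norm(a-b),np.degrees(np.arctan2(*(b-a)[1::-1])))
print('post',onz(c,S(391,258),.22))
print('handle',onz(c,S(414,406),.265), 'top',onz(cam('top'),(328.5,166),.265))
print('rail pts',onz(c,S(397,290),.217),onz(c,S(408,375),.217),onz(c,S(426,488),.217))
E
```

```text
[ 0.48928746 -0.29451403  0.106     ] 0.04734245948837849 136.4963680444734
post [ 0.56615151 -0.1815609   0.22      ]
handle [ 0.64224418 -0.11845826  0.265     ] top [ 0.66099794 -0.09886581  0.265     ]
rail pts [ 0.58602576 -0.16523853  0.217     ] [ 0.64393731 -0.12209616  0.217     ] [ 0.73382409 -0.0514252   0.217     ]
```

```bash
cat >> h.py <<'E'
PO=np.array([.566,-.182]); A0=np.radians(37.2)
E
python3 - <<'E'
from h import *
u=lambda a:np.array([np.cos(a),np.sin(a)])
h=PO+.13*u(A0)
ctrl.goto([*h,.34],down(A0-np.pi/2))
print(np.round(ctrl.current_q(),1),ctrl.move_l([*h,.232],vel=.1,contact_N=8))
ctrl.command_gripper(0.0)
print(ctrl.current_grip_width()*91,ctrl.current_grasp_force(),np.round(ctrl.current_contact_force(),1))
f0=np.array(ctrl.current_contact_force())
for d in np.linspace(0,.94,17)[1:]:
    a=A0+d; ctrl.move_l([*(PO+.13*u(a)),.232],vel=.1,ori=down(a-np.pi/2))
    f=np.array(ctrl.current_contact_force()); ft=f[:2]@u(a+np.pi/2); fr=f[:2]@u(a); print(round(d,2),round(ft,1),round(fr,1))
    if d>.84 and abs(ft)>25: break
ctrl.sleep(.3);snap('scene','sc2.png');print(ctrl.current_t())
ctrl.command_gripper(1.0);p=ctrl.current_tool_pos();ctrl.move_l([p[0],p[1],.36])
ctrl.goto([.50,-.1,.40],down(np.radians(90)));ctrl.sleep(.2)
tt=(np.array(ctrl.current_tool_pos()),np.array(ctrl.current_eef_rot()));im=snap('wrist','wr.png');np.savez('pics/wr.npz',p=tt[0],R=tt[1])
cv2.imwrite('pics/wrb.png',cv2.resize(im,(800,600),interpolation=cv2.INTER_CUBIC))
E
```

```text
[-13.8  28.3  57.5   0.   94.2  38.9] False
13.034560130365762 29.998891353607178 [-3.2  5.2  2.1]
0.06 2.0 2.4
0.12 1.7 4.3
0.18 1.2 5.6
0.24 1.5 6.5
0.29 2.0 9.3
0.35 1.3 10.5
0.41 1.2 13.2
0.47 1.6 13.9
0.53 2.3 16.5
0.59 0.5 17.7
0.65 0.4 20.0
0.7 -0.1 22.1
0.76 0.2 24.2
0.82 -0.1 25.4
0.88 -0.1 27.5
0.94 -17.8 25.0
33.8333
```

View pics/wrb.png

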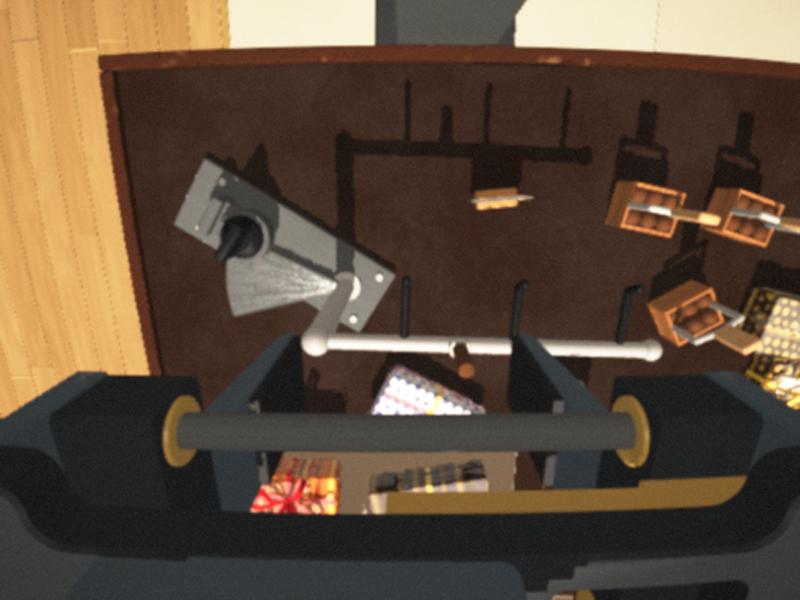

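The rail is at its stop, running (314,343)-(652,350), and the hooks point to the robot. Now I tighten the knob.

```bash
python3 - <<'E'
from h import *
d=np.load('pics/wr.npz');c=cam('wrist',(d['p'],d['R']));k=1/1.5625
for n,uv,z in[('post',(314,343),.213),('end',(653,350),.213),('h1tip',(406,281),.226),('h2tip',(521,286),.226),('h3tip',(633,290),.226),('handletop',(467,370),.265)]:
    print(n,onz(c,np.array(uv)*k,z).round(4))
y1=-97.6+149;KN=[.488,-.296]
ctrl.goto([*KN,.30],down(np.radians(y1)))
print(np.round(ctrl.current_q(),1),ctrl.move_l([*KN,.078],vel=.1,contact_N=8))
ctrl.command_gripper(0.0);print(ctrl.current_grip_width()*91)
p=np.array(ctrl.current_tool_pos())
for y in turn(y1,y1-160,p,6):
    tz=ctrl.current_wrist_torque()[2]
    if y<y1-100: print(round(y-y1),round(tz,2),end=' ')
    if abs(tz)>.9 : break
ctrl.sleep(.3);ctrl.command_gripper(1.0)
ctrl.move_l([p[0],p[1],.36])
ctrl.goto([.50,-.22,.36],down(np.radians(70)));ctrl.sleep(.2)
tt=(np.array(ctrl.current_tool_pos()),np.array(ctrl.current_eef_rot()));im=snap('wrist','wt.png');np.savez('pics/wt.npz',p=tt[0],R=tt[1])
cv2.imwrite('pics/wtb.png',cv2.convertScaleAbs(cv2.resize(im[115:235,160:320],(800,600),interpolation=cv2.INTER_CUBIC),alpha=2,beta=10))
print(ctrl.current_t())
E
```

```text
post [ 0.5652 -0.1828  0.213 ]
end [0.5729 0.1315 0.213 ]
h1tip [ 0.5041 -0.0992  0.226 ]
h2tip [ 0.5083 -0.0024  0.226 ]
h3tip [0.5115 0.0953 0.226 ]
handletop [ 0.5669 -0.0509  0.265 ]
[-37.2  19.7  77.5   0.   82.7 -88.7] False
13.55369967055251
-101 -0.04 -107 0.0 -113 -0.04 -119 -0.02 -124 -0.02 -130 0.01 -136 -0.09 -142 -0.05 -148 0.01 -154 0.85 -160 1.02 55.5083
```

View pics/wtb.png

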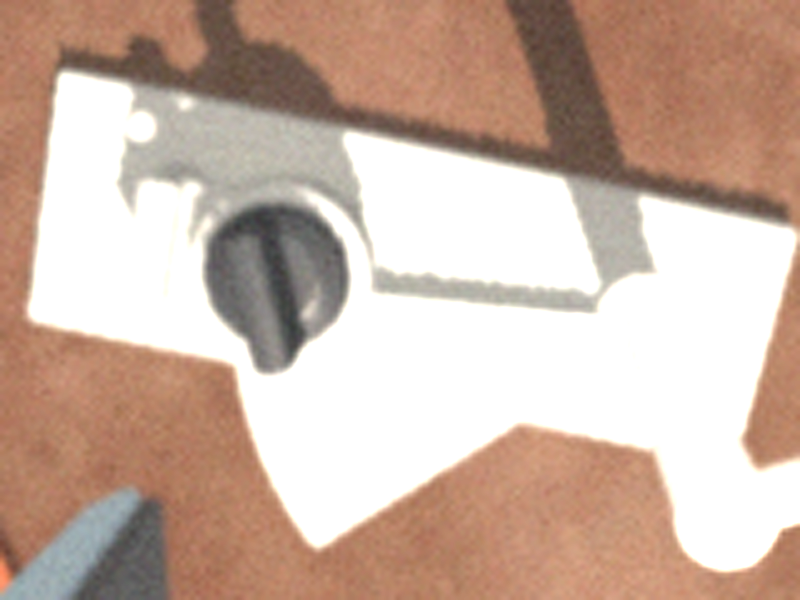

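The knob is tight: blocked, with the bar back in its original direction. Next I get the caddy bars from the top and wrist views.

```bash
python3 - <<'E'
from h import *
t=cam('top');L=lambda f:(lambda d:cam('wrist',(d['p'],d['R'])))(np.load(f'pics/{f}.npz'))
wc=L('wc');k=1/1.5625
T=lambda u,v:(170+u/4,180+v/4)
for n,a,b in[('c1',(127,78),(198,44)),('c2',(60,197),(137,217)),('c3',(212,215),(298,212))]:
    A=onz(t,T(*a),.094);B=onz(t,T(*b),.094);m=(A+B)/2
    print(n,m.round(4),np.linalg.norm(A-B).round(4),'yaw',np.degrees(np.arctan2(*(B-A)[1::-1])).round(1), 'wc800 tab top',(proj(wc,[m[0],m[1],.151])/k).round(), 'ends',(proj(wc,A)/k).round(),(proj(wc,B)/k).round())
ctrl.goto([.42,.26,.36],down(np.radians(90)));ctrl.sleep(.2)
tt=(np.array(ctrl.current_tool_pos()),np.array(ctrl.current_eef_rot()));im=snap('wrist','wd.png');np.savez('pics/wd.npz',p=tt[0],R=tt[1])
cv2.imwrite('pics/wdb.png',cv2.resize(im[80:260,180:420],(800,600),interpolation=cv2.INTER_CUBIC))
E
```

```text
c1 [0.5916 0.2892 0.094 ] 0.0698 yaw -63.1 wc800 tab top [423. 397.] ends [449. 359.] [394. 384.]
c2 [0.461  0.3417 0.094 ] 0.07 yaw -103.8 wc800 tab top [482. 269.] ends [505. 266.] [441. 250.]
c3 [0.457  0.2046 0.094 ] 0.0753 yaw -87.3 wc800 tab top [332. 265.] ends [377. 252.] [305. 255.]
```

View pics/wdb.png

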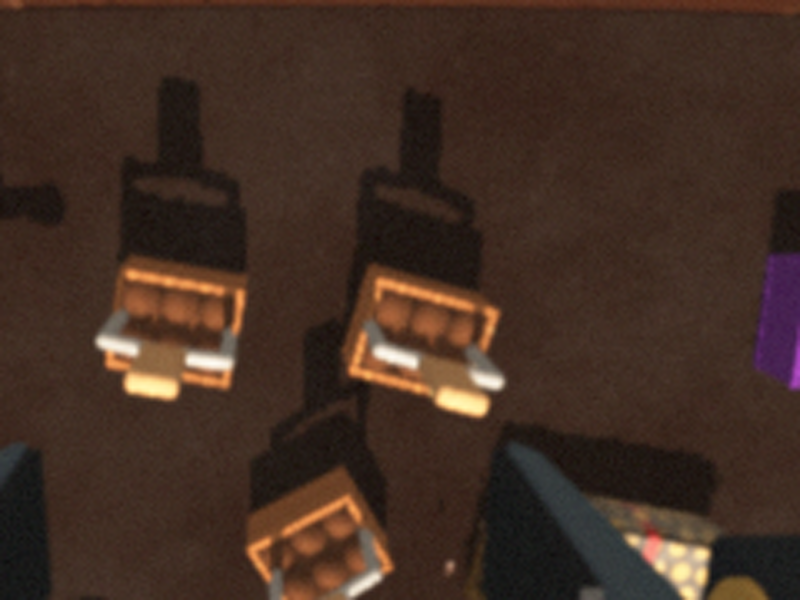

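In the crop, tab tops are at (152,387) and (463,403), and the bars run (102,340)-(233,360) and (378,348)-(500,381).

```bash
python3 - <<'E'
from h import *
d=np.load('pics/wd.npz');c=cam('wrist',(d['p'],d['R']))
S=lambda u,v:(180+u*.3,80+v*.3)
for n,tb,a,b in[('c3',(152,386),(102,342),(233,360)),('c2',(463,402),(378,348),(500,381))]:
    A=onz(c,S(*a),.093);B=onz(c,S(*b),.093)
    print(n,'tab',onz(c,S(*tb),.151).round(4),'bar',((A+B)/2).round(4),np.linalg.norm(A-B).round(4),np.degrees(np.arctan2(*(B-A)[1::-1])).round(1))
E
```

```text
c3 tab [0.4571 0.2101 0.151 ] bar [0.4568 0.211  0.093 ] 0.0661 81.8
c2 tab [0.4646 0.3474 0.151 ] bar [0.4639 0.3476 0.093 ] 0.0651 74.6
```

```bash
cat >> h.py <<'E'
HY=np.radians(88.6)
def hook(i):
    u=np.array([np.cos(HY),np.sin(HY)]);n=np.array([-u[1],u[0]]);return np.array([.5655,-.1825])+(.08+.1*(i-1))*u+.032*n,n
def pick(xy,baryaw):
    R=down(np.radians(baryaw-90))
    ctrl.goto([*xy,.25],R); print('hit',ctrl.move_l([*xy,.114],vel=.12,contact_N=8))
    ctrl.command_gripper(0.0);print('w',ctrl.current_grip_width()*91,ctrl.current_grasp_force())
    ctrl.move_l([*xy,.317],vel=.12);print('held',ctrl.current_grip_width()*91,np.round(ctrl.current_contact_force(),1))
def hang(i):
    s,n=hook(i);R=down(HY-np.pi/2);a=s+n*.11
    ctrl.move_l([*a,.317],vel=.15,ori=R)
    ctrl.move_l([*a,.261],vel=.12)
    print('in',ctrl.move_l([*s,.261],vel=.08,contact_N=8),ctrl.current_tool_pos())
    print('dn',ctrl.move_l([*s,.234],vel=.03,contact_N=5),ctrl.current_tool_pos(),np.round(ctrl.current_contact_force(),1))
    ctrl.sleep(.3)
E
python3 - <<'E'
from h import *
pick([.457,.210],83)
hang(1)
print(ctrl.current_grip_width()*91,ctrl.current_t())
cv2.imwrite('pics/s3.png',cv2.resize(snap('scene','s3a.png')[120:330,200:400],(800,600) if 0 else (571,600),interpolation=cv2.INTER_CUBIC))
E
```

```text
hit False
w 9.584417307429382 29.998403191566467
held 9.807893928822065 [ 0.7  0.4 -0.8]
in False [ 0.5350835  -0.10174923  0.2610757 ]
dn True [ 0.53536576 -0.10170956  0.23476106] [-0.6  0.9  5.5]
10.068139108836304 68.8167
```

View pics/s3.png

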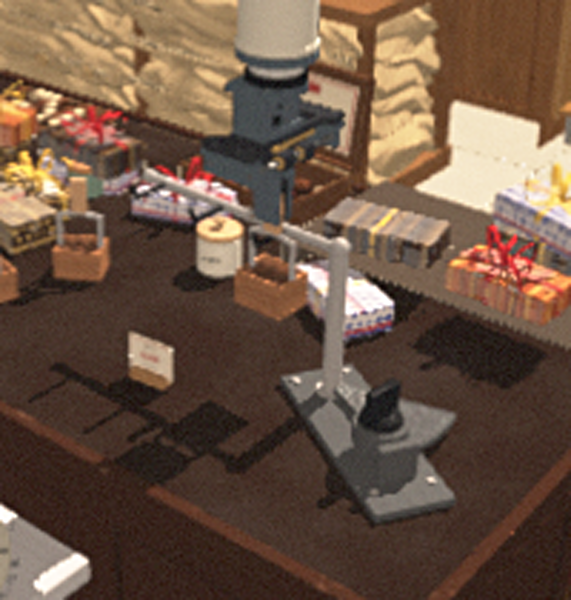

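The caddy sits at hook 1 with its bar at seat height. I release it and look at the remaining two again, since one may be knocked.

```bash
python3 - <<'E'
from h import *
ctrl.command_gripper(0.5);ctrl.sleep(.3)
p=ctrl.current_tool_pos();ctrl.move_l([p[0],p[1],.36],vel=.12);ctrl.command_gripper(1.0)
ctrl.goto([.45,.24,.38],down(np.radians(90)));ctrl.sleep(.2)
tt=(np.array(ctrl.current_tool_pos()),np.array(ctrl.current_eef_rot()));im=snap('wrist','we.png');np.savez('pics/we.npz',p=tt[0],R=tt[1])
a=cv2.resize(im[80:260,180:420],(800,600),interpolation=cv2.INTER_CUBIC)
b=cv2.resize(snap('scene','s4.png')[150:270,280:360],(200,300));a[300:,600:]=b
cv2.imwrite('pics/web.png',a)
E
```

View pics/web.png

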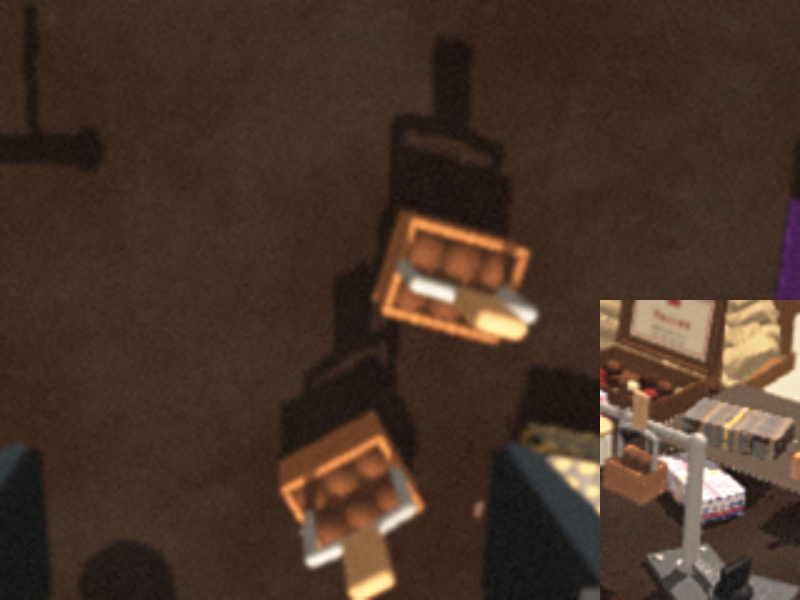

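Caddy 1 hangs upright. In the crop the second caddy's tab is at (502,325). The far one's tab is at (370,584), with its bar (312,560)-(412,513).

```bash
python3 - <<'E'
from h import *
d=np.load('pics/we.npz');c=cam('wrist',(d['p'],d['R']))
S=lambda u,v:(180+u*.3,80+v*.3)
r={}
for n,tb,a,b in[('c2',(502,325),(407,280),(532,311)),('c1',(370,584),(312,560),(412,513))]:
    A=onz(c,S(*a),.093);B=onz(c,S(*b),.093);T=onz(c,S(*tb),.151);yw=np.degrees(np.arctan2(*(B-A)[1::-1]))
    r[n]=(T+(A+B)/2)/2;print(n,'tab',T.round(4),'bar',((A+B)/2).round(4),np.linalg.norm(A-B).round(4),yw.round(1))
m=r['c2']
assert np.hypot(*(m[:2]-[.464,.347]))<.015
pick(m[:2],75)
hang(2)
w=ctrl.current_grip_width()*91;z=ctrl.current_tool_pos()[2];print(w,ctrl.current_t())
if w>8 and z<.24:
    ctrl.command_gripper(0.5);ctrl.sleep(.3)
    p=ctrl.current_tool_pos();ctrl.move_l([p[0],p[1],.36],vel=.12);ctrl.command_gripper(1.0)
    ctrl.goto([.50,.24,.38],down(np.radians(90)));ctrl.sleep(.2)
tt=(np.array(ctrl.current_tool_pos()),np.array(ctrl.current_eef_rot()));im=snap('wrist','wf.png');np.savez('pics/wf.npz',p=tt[0],R=tt[1])
a=cv2.resize(im[80:260,180:420],(800,600),interpolation=cv2.INTER_CUBIC)
a[300:,600:]=cv2.resize(snap('scene','s5.png')[150:270,270:350],(200,300))
cv2.imwrite('pics/wfb.png',a)
E
```

```text
c2 tab [0.4645 0.3474 0.151 ] bar [0.4627 0.3453 0.093 ] 0.0678 76.2
c1 tab [0.5965 0.2916 0.151 ] bar [0.5997 0.2934 0.093 ] 0.0622 117.7
hit False
w 10.144599136286018 29.997973144054413
held 9.622830208961666 [ 0.1 -0.3 -1.4]
in False [ 0.53754458 -0.00175514  0.26110634]
dn True [ 0.53782975 -0.00177214  0.23445481] [0.1 1.2 6.1]
9.965442931438913 85.4167
```

View pics/wfb.png

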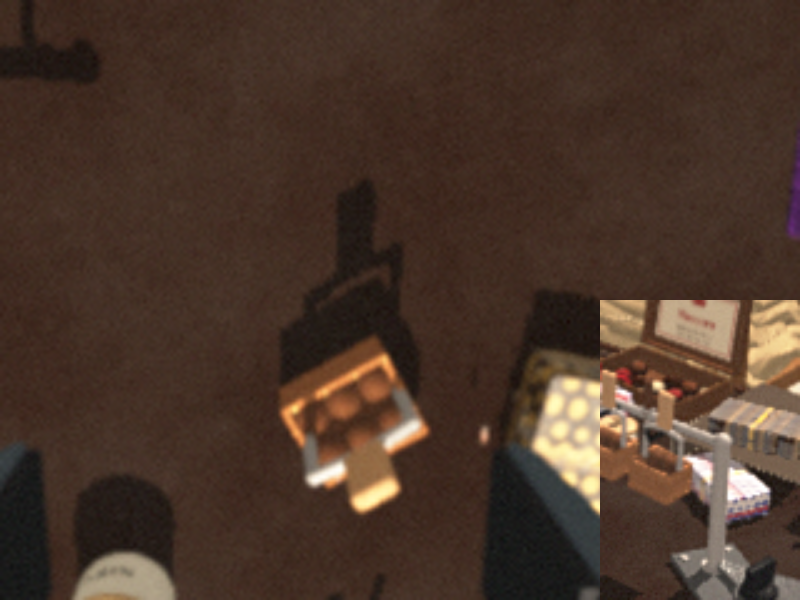

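```bash
python3 - <<'E'
from h import *
d=np.load('pics/wf.npz');c=cam('wrist',(d['p'],d['R']))
S=lambda u,v:(180+u*.3,80+v*.3)
A=onz(c,S(312,480),.093);B=onz(c,S(418,430),.093);T=onz(c,S(376,496),.151);m=(T+(A+B)/2)/2
yw=np.degrees(np.arctan2(*(B-A)[1::-1]));print(T,(A+B)/2,np.linalg.norm(A-B),yw)
assert np.hypot(*(m[:2]-[.597,.292]))<.015
pick(m[:2],117)
hang(3)
w=ctrl.current_grip_width()*91;z=ctrl.current_tool_pos()[2];print(w,ctrl.current_t())
if w>8 and z<.24:
    ctrl.command_gripper(0.5);ctrl.sleep(.3)
    p=ctrl.current_tool_pos();ctrl.move_l([p[0],p[1],.36],vel=.12)
    ctrl.goto([.42,0,.40],down(np.radians(90)));ctrl.sleep(.3)
tt=(np.array(ctrl.current_tool_pos()),np.array(ctrl.current_eef_rot()));im=snap('wrist','wg.png');np.savez('pics/wg.npz',p=tt[0],R=tt[1])
a=np.vstack([cv2.resize(im[0:256],(800,400)),cv2.resize(snap('scene','s6.png')[150:278,200:456],(800,400))[:200*1]])
a=np.hstack([cv2.resize(im[60:300,130:380],(400,384)),cv2.resize(cv2.imread('pics/s6.png')[150:300,230:380],(400,384))])
cv2.imwrite('pics/wgb.png',a)
E
```

```text
[0.5987045  0.29271758 0.151     ] [0.60066879 0.29337369 0.093     ] 0.06365366570650714 117.06395996175401
hit False
w 9.767815107363617 29.998896718025208
held 10.178788802587531 [ 0.2 -0.4 -1.2]
in False [0.54000565 0.09824367 0.26108558]
dn True [0.54030909 0.09820702 0.23413131] [ 0.7 -0.   7.2]
9.860699611674391 100.4333
```

View pics/wgb.png

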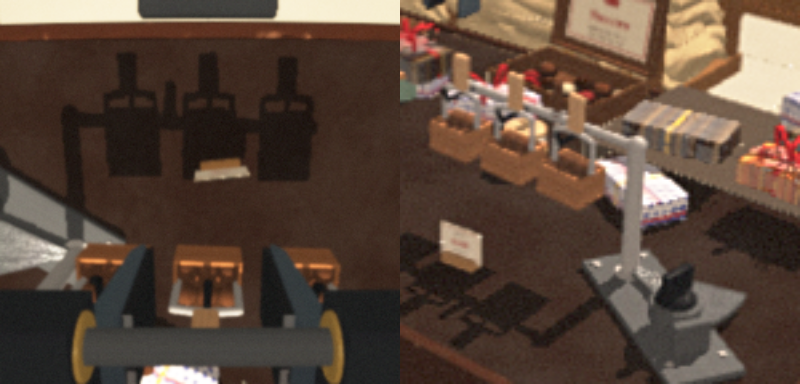

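All three hang upright, one to a hook, and the knob and bystanders are unchanged.

```bash
python3 -c "
from h import *
ctrl.sleep(1);print(ctrl.sign_off(),ctrl.current_t())"
```

```text
the job is handed in; nothing more can be done
the job is handed in; nothing more can be done
```

The job is handed in (no verdict was returned): I unscrewed the knob anticlockwise, swung the rail out to its stop, tightened the knob again, and hung all three caddies upright, one per hook, without touching the price card, jar or flat pack.

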